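# Unlatch and open the wide transport case

### The job

The tubes to be run next are packed in the wider of the two latched transport cases on the bench. Flip that case's toggle latch over so that it stays open, then lift the lid by its grip until it stands well open (at least 65 degrees; its stiff hinge holds it there) and let go. Leave the narrow case latched and shut, and the red-capped brown bottle and the yellow-capped cup standing where they are.

Things in the scene. Friction and masses are not known exactly. Their poses are not given: they have to be found in the camera images.
- wide_case_base (a point): The wider of two grey plastic transport cases of one design, fixed to the bench: 110 mm deep (x) x 170 mm wide (y) x 92 mm high with its lid shut (base 70 mm, lid from 72 to 92 mm). This point is the centre of its underside, on the bench. Axes: x from the front (the latch side, which faces the robot's right) to the hinged back, y along the front, z up; the case is turned up to 15 degrees either way from square.
- wide_case_tab (a point): The tab of the wide case's steel toggle latch, midway along the case's front: the upright upper end of the lever, a plate 34 mm wide (y) x 8 mm thick (x). This point is inside it, 16 mm below its top; while latched 115 mm above the bench (23 mm above the lid's top), 76.5 mm in front of the case's centre (21 mm off the lid's front), free on both sides and behind. Axes as the case's while latched.
- wide_case_pivot (a point): The latch lever's pivot, on the case's front: 61 mm in front of the case's centre, 45 mm above the bench, axis along the case's y, fixed to the case. The tab's point lies 70 mm above and 15.5 mm in front of it while latched and swings about it, away from the case and down.
- wide_case_latch (a joint): Angle of the wide case's latch lever, rad: 0 = latched (lever upright, its claw over the keeper on the lid's front), 1.5 = fully open (lever lying out from the case's front, nearly level). An over-centre spring drives it back to 0 below 0.55 and on to 1.5 above 0.55; about 3 N at the tab starts it. The claw is clear of the keeper from about 0.3.
- wide_case_grip (a point): The wide case's lid grip: a black upright block on the lid, 24 mm wide (y) x 14 mm thick (x), its top 38 mm above the lid. This point lies on its centre line, 25 mm above the lid's top (117 mm above the bench while shut), 15 mm in front of the case's centre, 13 mm below the block's top. Axes as the case's while shut; it turns with the lid.
- wide_case_hinge (a point): Middle of the wide case's lid hinge, at its back: 55 mm behind the case's centre, 72 mm above the bench, axis along the case's y, fixed to the case. The lid's grip point lies 70 mm in front of it and 45 mm above it while shut, and swings about it up and back.
- wide_case_lid (a joint): Angle of the wide case's lid, rad: 0 = shut, 1.75 = fully open. The hinge is stiff: the lid stays where it is left; lifting it by the grip takes about 4 to 8 N. Held shut by the latch.
- narrow_case_base (a point): The other case, 110 mm wide (y), otherwise of the same shape and sizes, also latched and fixed to the bench; centre of its underside, axes as for the wide case. To be left alone.
- narrow_case_latch (a joint): Angle of the narrow case's latch, rad: 0 = latched, 1.5 = open. To stay latched.
- narrow_case_lid (a joint): Angle of the narrow case's lid, rad: 0 = shut. To stay shut.
- bottle_center (a point): Centre of a loose brown bottle with a red cap, 47 mm across, 105 mm high, standing on the bench. To be left standing.
- cup_center (a point): Centre of a loose white sample cup with a yellow cap, 58 mm across, 62 mm high, standing on the bench. To be left standing.
There are look-alikes about, which are no part of the job. What is shaped like the part that bears narrow_case_base but green is not meant.

How it is judged (in metres and radians):
On the way:
1. the wide case's latch is flipped open while its lid is still shut (value of joint wide_case_latch above 1.2 rad and value of joint wide_case_lid below 0.1 rad), for 0.2 s.
At the end, for the whole second after the job is handed in: The wide case's latch lies open (beyond 1.2 rad) and its lid stands open beyond 1.0 rad (57 degrees), at rest; the narrow case is latched (below 0.2 rad) and shut (below 0.1 rad); the bottle and the cup stand within 30 mm of where they were (value of joint wide_case_lid above 1 rad and velocity of joint wide_case_lid between -0.05 and 0.05 rad/s and value of joint wide_case_latch above 1.2 rad and value of joint narrow_case_latch below 0.2 rad and value of joint narrow_case_lid below 0.1 rad); the robot touches nothing.
It fails at once if the narrow case is unlatched or opened (value of joint narrow_case_latch above 0.5 rad or value of joint narrow_case_lid above 0.1 rad).
It fails at once if the bottle is pushed away or tipped (distance of bottle_center from where it was at the start of the episode above 0.03 m or angle between bottle_center's own z axis and vertical above 0.5 rad).
It fails at once if the cup is pushed away or tipped (distance of cup_center from where it was at the start of the episode above 0.03 m or angle between cup_center's own z axis and vertical above 0.5 rad).
It also fails if it takes over 45 s, if anything falls off the work surface, if the arm or the gripper's body presses on something with over 40 N, if the wrist force passes 120 N, or if a joint passes its speed limit or range.

### The arm

A 6-joint arm with a two-finger parallel gripper is mounted at the origin on a cart in front of the work surface, level with it; the furniture and walls round the work are solid. World frame = base frame: x ahead of the robot, y to its left, z up, the work surface at z = 0. Lengths are in mm, angles in rad, forces in N, time in s.
With the tool pointing down it reaches from about 350 to 775 mm from the base axis. Payload 7.3 kg.
Tool frame: the origin (TCP) lies at the very end of the fingers, on their centre line; the grasp point (between the pads) lies 19 mm behind it; z points along the fingers, y is the line along which they close (so a half turn about z gives the same grasp; the last joint's range is limited). The gripper opens to 92 mm and grips with 3 to 60 N. Pads are 19 mm wide; open, the fingers measure 130 mm over their backs; the gripper's body (75 mm by 190 mm) begins 47 mm behind the grasp point.
Start: joints at [1.119, 0.342, 1.524, -0, 1.275, -0.146], TCP at [158.04, 500.668, 226.741] pointing down, gripper open.
Joint ranges: [-2.53, 2.53], [-0.77, 2.02], [0.04, 2.7], [-1, 4.14], [0.28, 2.66], [-3.11, 3.11]. Speed limits (rad/s): [2.57, 2.57, 3.14, 3.14, 3.14, 3.14].

### API

Orientations are given as [roll, pitch, yaw] about the fixed x, y, z axes, in that order (R = Rz(yaw) Ry(pitch) Rx(roll)).
In Python, from plant import bot gives the robot as it stands.
- The arm moves only by the tool jog_arm, never from a script. Its argument "targets" is a list of rows, each an object with "xyz": the shift along the tool's x, y, z as a fraction of full scale, a list of three; "spin": the turn about the tool's z as a fraction of full scale. In form: [{"xyz": [x, y, z], "spin": spin}, ...]. A call has exactly 10 rows; each row shifts and turns the commanded pose from where the row before left it, along the tool's axes as they then stand; what a row does not reach is not made up. Full scale, the value 1, is 80 mm for a shift and 0.1 rad for a turn. A row lasts 1/8 s, in which the tool goes at most 62.5 mm and 10.7 degrees, less where a joint would pass 70% of its speed; a pose out of reach is approached as far as the arm can. A call with a number of a shift or a turn outside -1 to 1 is refused whole. A call with a gripper value outside its range is refused whole. "gripper" is the opening in per cent of the stroke, from 0 (shut) to 100 (fully open), set as the call begins (left out, the last holds). The fingers move at their own pace and stop on an object; the grip force is fixed at half the most. Time passes only in rows, so rows that do not move let the fingers close, or fill a call up. It gives the time, the measured TCP pose, the force, the opening and the grip force at its end, in the units of the state.
- bot.get_obs(): the state, without advancing time (a new reading comes with each control period).
- bot.capture(name): name is "scene" or "top" or "wrist"; returns the picture (400x640x3 uint8, blue, green, red); there is no depth.
- bot.get_calibration(name): a dict with "vfov" (degrees; the focal length in pixels is half the picture's height over the tangent of half this angle, whatever the lens; pixels are square), "cx", "cy" (the principal point, pixels), "eye" and "rotation" of the camera in the world. Camera axes: x right, y down, z forward; pixel columns grow to the right and rows downward; lengths in mm; the calibration is good to about 2 mm. A picture is of the moment at which its call begins: read the wrist's pose just before it. get_calibration takes no time and is no camera call; for the wrist camera it gives the pose at the moment of the call.
- bot.close_job(): hands the job in; it is judged then, once.
The state is a dict: "time": time; "joint_positions": joint angles; "dq": joint speeds; "tau": joint torques, N m; "tool_pos": TCP position; "tcp_rot": TCP orientation; "contact_force": force on the tool from outside, world axes, zero at the start; "moment": the same for the moment, N m; "grip_width": finger opening in mm; "finger_force": force on a finger pad.
Only numpy, scipy, OpenCV 4.12 (cv2) and the standard library are available. Lean on these libraries where they do the work, as an engineer would, in place of code of your own. Each camera call takes 0.05 s, during which the arm holds its last target. There are 200 camera calls.

## Working session

There is one attempt and no reset: what is moved stays moved. The work goes in short steps, Python scripts to look and compute and a tool call to move; the robot and the scene stay as the last step left them, time stands still between calls to the robot, and variables do not carry over. Pictures are saved under pics/ and viewed, at most 10 in all, crops included, and the job is handed in when it is done.

Besides the shell and the picture viewer there is one more tool, called after "Emit:" as name(argument=value, ...), one argument or row to a line, values as JSON. jog_arm: Moves the arm, as the interface text tells. Shift numbers are shares of 80 mm and turn numbers shares of 0.1 rad, none past 1 either way. Its arguments: {"type":"object","properties":{"targets":{"type":"array","items":{"type":"object","properties":{"xyz":{"type":"array","items":{"type":"number"}},"spin":{"type":"number"}}}},"gripper":{"type":"number"}},"required":["targets"]}

```bash
ls; mkdir -p pics
python3 - <<'E'
from plant import bot
import cv2,json
o=bot.get_obs();print(o['tool_pos'],o['tcp_rot'],o['time'],o['grip_width'])
for n in ['scene','top']:
    cv2.imwrite(f'pics/{n}0.png',bot.capture(n)); c=bot.get_calibration(n); print(n,c)
E
```

```text
pics
[157.86150537 500.29802657 226.0556846 ] [-3.14010855e+00 -2.36141015e-04  2.83578578e+00] 0.0 92.05133575211228
scene {'vfov': 54.28488568444267, 'cx': 323.2728234691687, 'cy': 196.36581926591458, 'eye': array([-113.91766155, -781.49797868,  583.49998793]), 'rotation': array([-2.01744298, -0.01526329, -0.67659502])}
top {'vfov': 48.98241157929284, 'cx': 326.34585767827775, 'cy': 203.75786705270414, 'eye': array([ 185.74485392,  -12.00552574, 1526.78155113]), 'rotation': array([-2.91686036, -0.00551354, -1.53666626])}
```

View pics/top0.png

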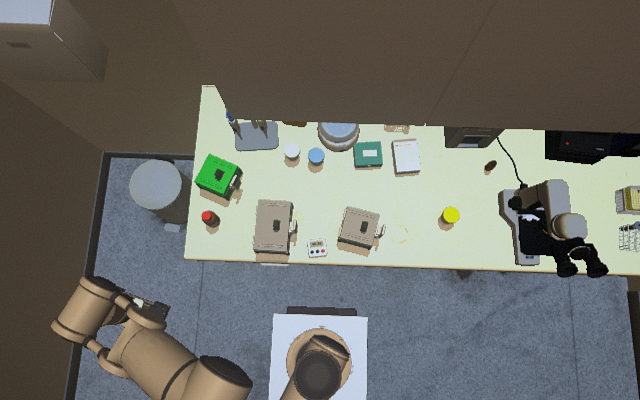

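View pics/scene0.png

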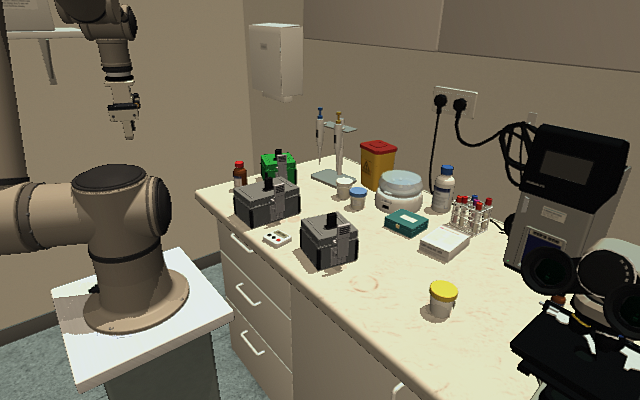

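Top view: the candidates are the grey case at (273,225), which is the wider one, the grey case at (360,228), which is narrow, and the green look-alike at (218,175). The bottle is at (209,217) and the cup at (450,215). By width I choose the case at (273,225). The scene view agrees: wide case about (267,203), narrow about (330,240), both with latches on the robot's right.

```bash
cat > h.py <<'E'
import numpy as np, cv2
from scipy.spatial.transform import Rotation as Ro
def ray(c,u,v):
    f=200/np.tan(np.radians(c['vfov']/2)); R=Ro.from_euler('xyz',c['rotation']).as_matrix()
    return R@np.array([(u-c['cx'])/f,(v-c['cy'])/f,1.])
def onz(c,u,v,z):
    d=ray(c,u,v); e=np.array(c['eye']); return e+d*(z-e[2])/d[2]
def proj(c,p):
    f=200/np.tan(np.radians(c['vfov']/2)); R=Ro.from_euler('xyz',c['rotation']).as_matrix()
    q=R.T@(np.array(p)-c['eye']); return np.array([c['cx']+f*q[0]/q[2],c['cy']+f*q[1]/q[2]])
E
python3 - <<'E'
from h import *; from plant import bot
c=bot.get_calibration('top'); im=cv2.imread('pics/top0.png')
hsv=cv2.cvtColor(im,cv2.COLOR_BGR2HSV)
roi=im[190:265,240:400].astype(int)
mx=roi.max(2); m=(mx<150).astype(np.uint8)
m=cv2.morphologyEx(m,cv2.MORPH_OPEN,np.ones((9,9)))
for k in cv2.findContours(m,0,2)[0]:
    r=cv2.minAreaRect(k); b=cv2.boxPoints(r)+[240,190]
    if cv2.contourArea(k)<300: continue
    print('case',cv2.contourArea(k)); W=[onz(c,u,v,92)[:2].round(1).tolist() for u,v in b]; print(W,np.mean(W,0))
for n,p,z in [('bottle',(209,217),105),('cup',(450,215),62)]: print(n,onz(c,*p,z).round())
cv2.imwrite('pics/crop.png',cv2.resize(im[190:265,240:340],None,fx=8,fy=8,interpolation=cv2.INTER_CUBIC))
E
```

```text
bottle [452. 376. 105.]
cup [ 496. -431.   62.]
```

View pics/crop.png

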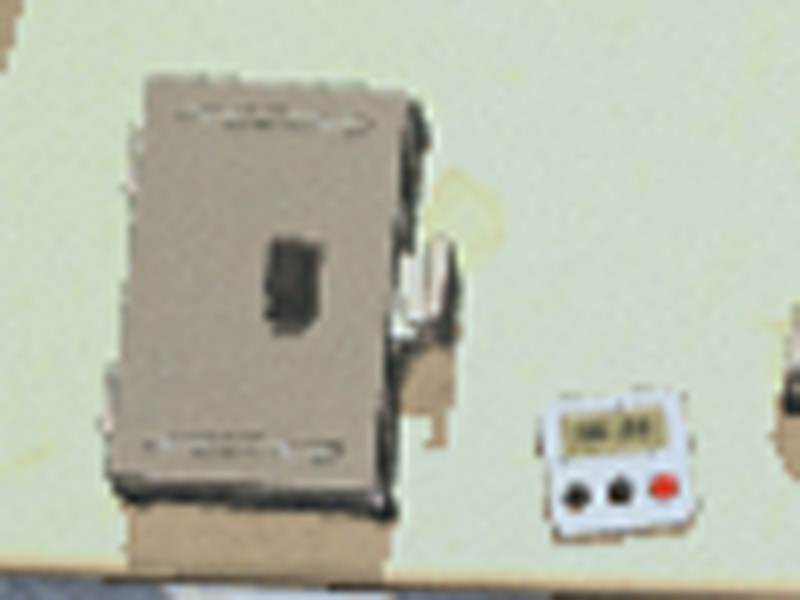

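The crop shows the wide case. Its lid corners are at crop pixels (147,78), (410,95), (380,492) and (110,472). The black grip is at (293,283) and the steel tab at (438,275).

Run:
```python
from h import *; from plant import bot
c=bot.get_calibration('top')
P=lambda u,v,z: onz(c,239.5+(u+.5)/8,189.5+(v+.5)/8,z)[:2]
TL,TR,BR,BL=[P(*q,92) for q in [(147,78),(410,95),(380,492),(110,472)]]
ce=(TL+TR+BR+BL)/4; print('centre',ce,[np.linalg.norm(a-b).round(1) for a,b in[(TL,TR),(TR,BR),(BR,BL),(BL,TL)]])
xs=(TL-TR)/np.linalg.norm(TL-TR)+(BL-BR)/np.linalg.norm(BL-BR); ys=(BR-TR)+(BL-TL)
a1=np.degrees(np.arctan2(xs[1],xs[0])); a2=np.degrees(np.arctan2(ys[1],ys[0])); print('case x angle',a1,'y ang+90',a2+90)
g=P(296,275,130);t=P(438,272,131);print('grip',g,'tab',t)
a=np.radians(a1*.3+(a2-270 if a2>0 else a2+90+0)*0+ (a2%360-90)%360*.7) if 0 else np.radians(94)
x=np.array([np.cos(a),np.sin(a)]); print('pred grip',ce-15*x,'tab',ce-76.5*x)
```

```text
centre [436.06181012 167.82378241] [np.float64(110.7), np.float64(166.9), np.float64(110.9), np.float64(166.0)]
case x angle 87.99476154412945 y ang+90 268.74830317430064
grip [432.66381325 149.49560479] tab [435.72365671  92.25093743]
pred grip [437.10815723 152.86032166] tab [441.39818037  91.51013257]
```

Emit:
jog_arm(
  gripper=0,
  targets=[
    {"xyz": [-0.473,-0.348,0],"spin": 0},
    {"xyz": [-0.473,-0.348,0],"spin": 0},
    {"xyz": [-0.473,-0.348,0],"spin": 0},
    {"xyz": [-0.473,-0.348,0],"spin": 0},
    {"xyz": [-0.473,-0.348,0],"spin": 0},
    {"xyz": [-0.473,-0.348,0],"spin": 0},
    {"xyz": [-0.473,-0.348,0],"spin": 0},
    {"xyz": [-0.473,-0.348,0],"spin": 0},
    {"xyz": [-0.473,-0.348,0],"spin": 0},
    {"xyz": [-0.473,-0.348,0],"spin": 0},
  ],
)

```text
time: 1.35
tool_pos: [435.6, 119.9, 226.5]
tcp_rot: [3.142, -0.0, 2.836]
contact_force: [0.8, 0.7, 0.2]
grip_width: 1.0
finger_force: 0.0
```

Emit:
jog_arm(
  targets=[
    {"xyz": [0,0,0],"spin": 1},
    {"xyz": [0,0,0],"spin": 1},
    {"xyz": [0,0,0],"spin": 1},
    {"xyz": [0,0,0],"spin": 1},
    {"xyz": [0,0,0],"spin": 1},
    {"xyz": [0,0,0],"spin": 1},
    {"xyz": [0,0,0],"spin": 1},
    {"xyz": [0,0,0],"spin": 1},
    {"xyz": [0,0,0],"spin": 1},
    {"xyz": [0,0,0],"spin": 1},
  ],
)

```text
time: 2.6
tool_pos: [434.8, 121.2, 226.4]
tcp_rot: [-3.141, -0.0, 1.833]
contact_force: [-0.1, 1.0, -0.0]
grip_width: 0.5
finger_force: 0.0
```

Emit:
jog_arm(
  targets=[
    {"xyz": [0,0,0],"spin": 1},
    {"xyz": [0,0,0],"spin": 1},
    {"xyz": [0,0,0],"spin": 0.93},
    {"xyz": [0,0,0],"spin": 0},
    {"xyz": [0,0,0],"spin": 0},
    {"xyz": [0,0,0],"spin": 0},
    {"xyz": [0,0,0],"spin": 0},
    {"xyz": [0,0,0],"spin": 0},
    {"xyz": [0,0,0],"spin": 0},
    {"xyz": [0,0,0],"spin": 0},
  ],
)

```text
time: 3.85
tool_pos: [435.1, 121.3, 226.7]
tcp_rot: [3.142, -0.0, 1.543]
contact_force: [1.5, 0.1, 0.2]
grip_width: 0.5
finger_force: 0.0
```

Run:
```python
from h import *; from plant import bot
c=bot.get_calibration('wrist'); o=bot.get_obs(); print(o['tool_pos'],o['tcp_rot'],o['contact_force'],o['time'],o['grip_width']); print(c)
im=bot.capture('wrist'); cv2.imwrite('pics/w1.png',im)
x=np.array([.028,1,0]); ce=np.array([436,168,0])
for n,d,z in [('gripTop',-15,130),('tabTop',-76.5,131),('frontmid',-55,92)]: print(n,proj(c,ce+d*x+[0,0,z]))
```

```text
[435.05610181 121.28139627 226.70235854] [ 3.14158336e+00 -8.43698272e-05  1.54289463e+00] [1.51501008 0.05435706 0.17839125] 3.85 0.5016828013994845
{'vfov': 63.37975834146552, 'cx': 324.80754594951304, 'cy': 198.1584338977159, 'eye': array([437.43071145, 195.46538835, 385.42922726]), 'rotation': array([ 2.86110309e+00,  1.00474125e-03, -2.86213814e-02])}
gripTop [324.33138444 160.53815056]
tabTop [324.40404613 233.1602855 ]
frontmid [324.47304953 196.09960737]
```

View pics/w1.png

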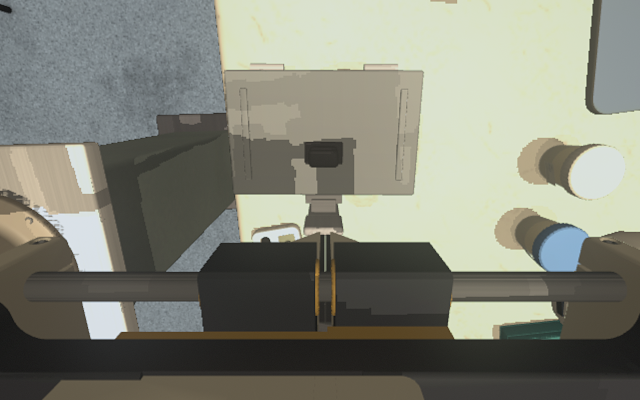

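The wrist view matches the estimate: the grip top is near (324,158), the tab about (324,220) and the lid's front edge at row 194 (predicted 196). The tool is square to the case, so I'm lowering the closed fingers between grip and tab and pushing the tab out.

Emit:
jog_arm(
  targets=[
    {"xyz": [0,0,0.25],"spin": 0},
    {"xyz": [0,0,0.25],"spin": 0},
    {"xyz": [0,0,0.25],"spin": 0},
    {"xyz": [0,0,0.25],"spin": 0},
    {"xyz": [0,0,0.25],"spin": 0},
    {"xyz": [0,0,0.25],"spin": 0},
    {"xyz": [0,0,0],"spin": 0},
    {"xyz": [-0.07,0,0],"spin": 0},
    {"xyz": [-0.07,0,0],"spin": 0},
    {"xyz": [-0.07,0,0],"spin": 0},
  ],
)

```text
time: 5.15
tool_pos: [434.9, 104.5, 107.2]
tcp_rot: [3.14, -0.001, 1.542]
contact_force: [-0.2, 5.9, -2.2]
grip_width: 0.5
finger_force: 2.0
```

Emit:
jog_arm(
  targets=[
    {"xyz": [-0.065,0,0],"spin": 0},
    {"xyz": [-0.065,0,0.01],"spin": 0},
    {"xyz": [-0.065,0,0.015],"spin": 0},
    {"xyz": [-0.065,0,0.015],"spin": 0},
    {"xyz": [-0.065,0,0.02],"spin": 0},
    {"xyz": [-0.065,0,0.02],"spin": 0},
    {"xyz": [-0.065,0,0.02],"spin": 0},
    {"xyz": [-0.065,0,0.02],"spin": 0},
    {"xyz": [-0.065,0,0.02],"spin": 0},
    {"xyz": [-0.065,0,0.02],"spin": 0},
  ],
)

```text
time: 6.4
tool_pos: [433.1, 52.1, 93.8]
tcp_rot: [3.142, -0.0, 1.543]
contact_force: [-0.3, 0.4, 0.4]
grip_width: 0.3
finger_force: 0.0
```

Run:
```python
from h import *; from plant import bot
o=bot.get_obs(); print(o['tool_pos'],o['tcp_rot'],o['contact_force'],o['time'])
a=bot.capture('scene')[130:280,220:380]
cv2.imwrite('pics/s2.png',cv2.resize(a,None,fx=4,fy=4,interpolation=cv2.INTER_CUBIC))
```

```text
[433.13462817  52.11362447  93.81378796] [ 3.14155523e+00 -1.83130383e-05  1.54279690e+00] [-0.27625159  0.39117035  0.44793499] 6.4
```

View pics/s2.png

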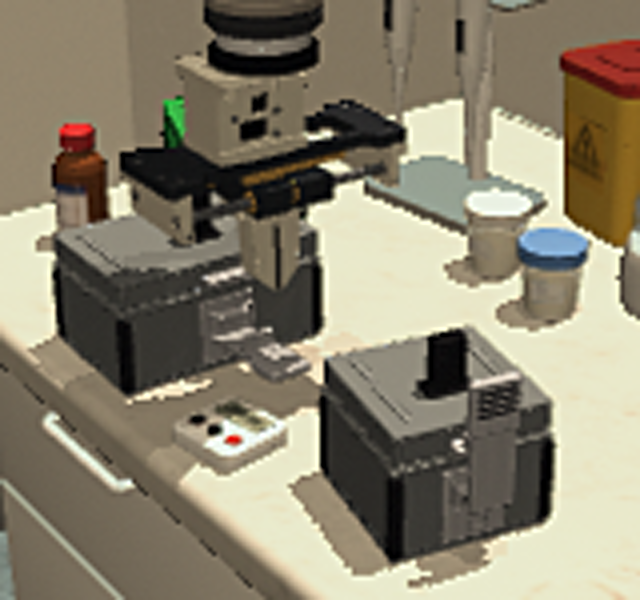

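The crop shows the wide case's latch lever lying out at (280,360), its lid shut, and the narrow case still latched. Next is the grip.

Emit:
jog_arm(
  gripper=70,
  targets=[
    {"xyz": [0,0,-0.27],"spin": 0},
    {"xyz": [0,0,-0.27],"spin": 0},
    {"xyz": [0,0,-0.27],"spin": 0},
    {"xyz": [0,0,-0.27],"spin": 0},
    {"xyz": [0.316,0,0],"spin": 0},
    {"xyz": [0.316,0,0],"spin": 0},
    {"xyz": [0.316,0,0],"spin": 0},
    {"xyz": [0.316,0,0],"spin": 0},
    {"xyz": [0,0,0],"spin": 0},
    {"xyz": [0,0,0],"spin": 0},
  ],
)

```text
time: 7.7
tool_pos: [435.9, 153.1, 180.2]
tcp_rot: [-3.141, 0.0, 1.543]
contact_force: [-0.5, 0.8, -0.2]
grip_width: 64.2
finger_force: 0.0
```

Run:
```python
from h import *; from plant import bot
c=bot.get_calibration('wrist'); o=bot.get_obs(); print(o['tool_pos'],o['tcp_rot'],o['contact_force'],o['time'],o['grip_width'])
im=bot.capture('wrist'); cv2.imwrite('pics/w3.png',im)
x=np.array([.028,1,0]);y=np.array([1,-.028,0]); ce=np.array([436,168,0])
for n,d,e,z in [('gripTop',-15,0,130),('gt corner',-8,12,130),('tcp fingers',-15,0,101)]: print(n,proj(c,ce+d*x+e*y+[0,0,z]))
```

```text
[435.85028339 153.08023737 180.19781717] [-3.14130307e+00  3.53711911e-04  1.54309578e+00] [-0.51478736  0.84008503 -0.21334318] 7.7 64.2168321843633
gripTop [324.42328116 218.03574865]
gt corner [342.14484824 208.27719202]
tcp fingers [324.51668074 205.36055997]
```

View pics/w3.png

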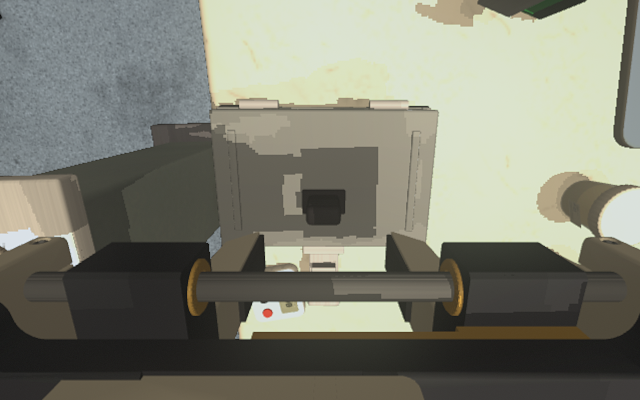

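The grip's top face is centred at (324,216), predicted 218, and sits midway between the open fingers. Descending and closing.

Emit:
jog_arm(
  targets=[
    {"xyz": [0,0,0.2],"spin": 0},
    {"xyz": [0,0,0.2],"spin": 0},
    {"xyz": [0,0,0.2],"spin": 0},
    {"xyz": [0,0,0.2],"spin": 0},
    {"xyz": [0,0,0.12],"spin": 0},
    {"xyz": [0,0,0.07],"spin": 0},
    {"xyz": [0,0,0],"spin": 0},
    {"xyz": [0,0,0],"spin": 0},
    {"xyz": [0,0,0],"spin": 0},
    {"xyz": [0,0,0],"spin": 0},
  ],
)

```text
time: 9.0
tool_pos: [436.1, 153.6, 101.4]
tcp_rot: [3.141, -0.0, 1.543]
contact_force: [0.4, 0.1, 0.3]
grip_width: 64.6
finger_force: 0.0
```

Emit:
jog_arm(
  gripper=0,
  targets=[
    {"xyz": [0,0,0],"spin": 0},
    {"xyz": [0,0,0],"spin": 0},
    {"xyz": [0,0,0],"spin": 0},
    {"xyz": [0,0,0],"spin": 0},
    {"xyz": [0,0,0],"spin": 0},
    {"xyz": [0,0,0],"spin": 0},
    {"xyz": [0,0,0],"spin": 0},
    {"xyz": [0,0,0],"spin": 0},
    {"xyz": [0,0,0],"spin": 0},
    {"xyz": [0,0,0],"spin": 0},
  ],
)

```text
time: 10.25
tool_pos: [434.7, 153.6, 101.0]
tcp_rot: [-3.139, 0.0, 1.543]
contact_force: [-5.7, 0.7, 4.1]
grip_width: 23.5
finger_force: 30.0
```

Emit:
jog_arm(
  targets=[
    {"xyz": [0.043,0,-0.055],"spin": 0},
    {"xyz": [0.043,0,-0.055],"spin": 0},
    {"xyz": [0.05,0,-0.048],"spin": 0},
    {"xyz": [0.05,0,-0.048],"spin": 0},
    {"xyz": [0.055,0,-0.042],"spin": 0},
    {"xyz": [0.056,0,-0.042],"spin": 0},
    {"xyz": [0.06,0,-0.034],"spin": 0},
    {"xyz": [0.06,0,-0.034],"spin": 0},
    {"xyz": [0.065,0,-0.026],"spin": 0},
    {"xyz": [0.065,0,-0.026],"spin": 0},
  ],
)

```text
time: 11.5
tool_pos: [436.0, 196.0, 133.6]
tcp_rot: [-3.138, 0.003, 1.543]
contact_force: [-4.3, -8.2, -2.8]
grip_width: 23.8
finger_force: 30.0
```

Grip is held and forces are small; continuing the arc.

Emit:
jog_arm(
  targets=[
    {"xyz": [0.067,0,-0.017],"spin": 0},
    {"xyz": [0.067,0,-0.017],"spin": 0},
    {"xyz": [0.069,0,-0.008],"spin": 0},
    {"xyz": [0.069,0,-0.008],"spin": 0},
    {"xyz": [0.07,0,0.001],"spin": 0},
    {"xyz": [0.07,0,0.001],"spin": 0},
    {"xyz": [0.068,0,0.01],"spin": 0},
    {"xyz": [0.068,0,0.01],"spin": 0},
    {"xyz": [0.067,0,0.018],"spin": 0},
    {"xyz": [0.067,0,0.018],"spin": 0},
  ],
)

```text
time: 12.75
tool_pos: [437.8, 251.9, 134.4]
tcp_rot: [-3.14, 0.0, 1.543]
contact_force: [-7.7, -2.9, 9.2]
grip_width: 23.6
finger_force: 30.0
```

Run:
```python
from h import *; from plant import bot
o=bot.get_obs(); print(o['tool_pos'],o['contact_force'],o['time'])
a=bot.capture('scene')[120:270,220:380]
cv2.imwrite('pics/s4.png',cv2.resize(a,None,fx=4,fy=4,interpolation=cv2.INTER_CUBIC))
```

```text
[437.7731296  251.93416413 134.37232449] [-7.73532205 -2.88821378  9.21078946] 12.75
```

View pics/s4.png

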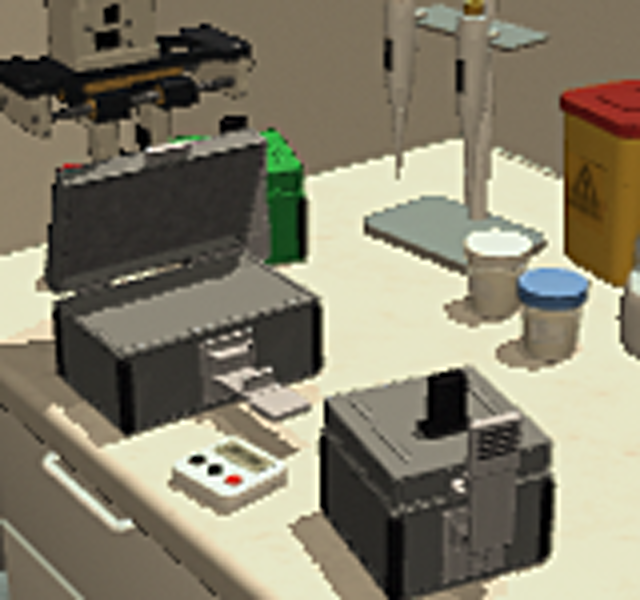

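The crop shows the lid standing near 75 degrees with the grip still in the fingers. The lever lies out at (270,395) and the narrow case is shut. Letting go and rising.

Emit:
jog_arm(
  gripper=60,
  targets=[
    {"xyz": [0,0,0],"spin": 0},
    {"xyz": [0,0,0],"spin": 0},
    {"xyz": [0,0,0],"spin": 0},
    {"xyz": [0,0,0],"spin": 0},
    {"xyz": [0,0,0],"spin": 0},
    {"xyz": [0,0,-0.1],"spin": 0},
    {"xyz": [0,0,-0.3],"spin": 0},
    {"xyz": [0,0,-0.4],"spin": 0},
    {"xyz": [0,0,-0.4],"spin": 0},
    {"xyz": [0,0,-0.3],"spin": 0},
  ],
)

```text
time: 14.05
tool_pos: [439.0, 252.0, 255.4]
tcp_rot: [3.14, -0.001, 1.543]
contact_force: [0.2, 0.2, 0.1]
grip_width: 55.0
finger_force: 0.0
```

Run:
```python
from h import *; from plant import bot
a=bot.capture('scene')[100:270,220:470]
o=bot.get_obs(); print(o['tool_pos'],o['contact_force'],o['time'],o['grip_width'])
cv2.imwrite('pics/s5.png',cv2.resize(a,None,fx=3,fy=3,interpolation=cv2.INTER_CUBIC))
```

```text
[440.13268074 252.44631555 258.28964316] [-0.22908904  0.49685571  2.60807133] 14.1 55.094463626532686
```

View pics/s5.png

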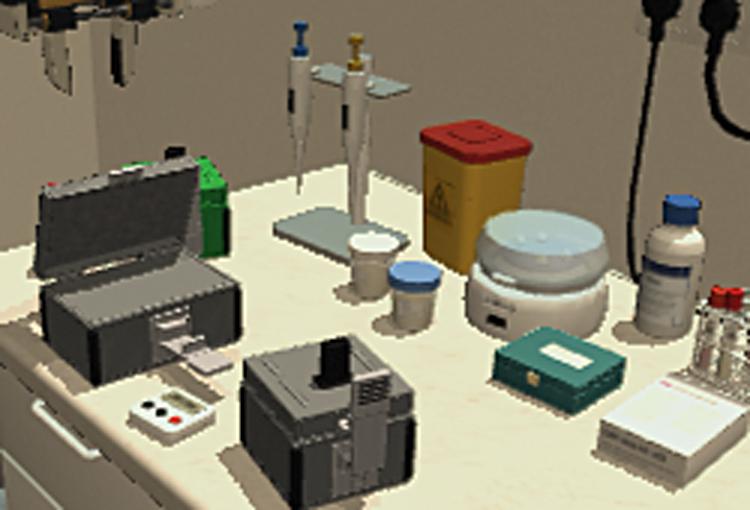

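The fingers are clear, the wide lid stands open by itself with its latch flat, and the narrow case is shut. Handing in.

```bash
python3 -c "
from plant import bot
print(bot.close_job())"
```

```text
the job is handed in; nothing more can be done
None
```

I flipped the wide case's latch open and lifted its lid to about 75 degrees, where it stays by itself. The narrow case is still latched and shut, and the arm went nowhere near the bottle or cup. I handed the job in at about 14 s; no verdict came back.

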